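# Bolt the stock lockbox shut

### The job

Lower the lid of the blue stock lockbox until it is fully shut, without slamming it. Then push the bolt across by its red knob into the brass keeper until its nose presses firmly on the sprung stop hidden inside, by feel and not hard enough to damage the stop, and let go, leaving it bearing there. Do not slide the bolt past the seam before the lid is shut, and leave the other things on the bench and on the box alone.

Things in the scene. Friction and masses are not known exactly. Their poses are not given: they have to be found in the camera images.
- lockbox: blue steel box fixed to the bench, 200 (x) by 410 (y) by 98 mm tall. Origin at bench level under the seam of its two halves, mid-way in x; x to its far (hinge) side, y along the box, z up. y -200 to 0 mm: stock compartment under the lid; y 0 to 210 mm: closed deck, top at z 98 mm, with the bolt in two dark guides at y 16 and 140 mm (30 mm in x, 12 mm in y, tops at z 124 mm)
- lid (a joint): angle of the white lid (199 by 197 mm, 8 mm thick, 0.4 kg): 0 = shut, larger = further open. Hinge along the box's y at box x +100, z 94 mm (mid-thickness of the lid), opening up and away from the robot. A stiff hinge (0.7 N m) keeps it where it is left; push down on its upper face near the free edge to shut it. Faster than 2.5 rad/s is a slam
- lid_press (a point): point on the upper face of the lid, 27 mm in from its free edge, on the part that the keeper leaves free; turns with the lid (z is the normal of that face); with the lid shut it is at box x -72, y -125, z 98 mm
- keeper: brass keeper tunnel on the lid's upper face, 28 mm wide, 66 mm long, 27 mm high, closed at its far end. Origin on its axis at the mouth; the tunnel runs to -y of this frame. With the lid shut its axis is the bolt's line (box x -45, z 110 mm) and the mouth is at box y -5 mm
- keeper_end (a point): far closed end of the keeper, 66 mm behind the mouth on its axis. Well before it, hidden inside, a sprung rubber stop has its face set 12 to 28 mm behind the mouth: different every time, neither visible nor reported, found by feel. It gives 1 mm for every 3 N. The bolt is home when it has pressed the stop with 6 N or more for 0.2 s; over 20 N damages the stop
- bolt: steel bolt, 12 mm thick, 170 mm long, sliding along the box's y; origin on its axis at the nose, which points to the box's -y, towards the keeper. It cannot turn or lift. It starts drawn back, nose at box y 5 to 20 mm. It drags with a steady 5 N (on top of the stop's push) and stays where it is left; let go on the stop it backs off 5 mm at most and still bears on it
- bolt_knob (a point): centre of the upper part of the red upright knob on the bolt: a post 18 mm across, from z 112 to 162 mm above the bench (this point at z 144), 85 mm behind the nose. Push its +y side, or pinch it above the guides, to move the bolt to the box's -y
- deck_jar: small white jar with a blue cap, 40 mm across, standing on the far part of the lockbox deck, 50 mm tall; bystander; origin at the centre of its underside
- amber_bottle: amber bottle, 64 mm across, 140 mm tall; bystander; origin at the centre of its underside
- blue_bottle: dark blue bottle, 70 mm across, 160 mm tall; bystander; origin at the centre of its underside
- white_bottle: white bottle, 60 mm across, 110 mm tall; bystander; origin at the centre of its underside
- mortar: white ceramic mortar bowl, 100 mm across, 60 mm tall; bystander; origin at the centre of its underside
- spatula: spatula lying flat on the bench, about 280 mm long; bystander
- weight: brass balance weight, 34 mm across, 50 mm tall; bystander; origin at the centre of its underside
- dish: shallow blue weighing dish, 90 mm across, 14 mm tall; bystander; origin at the centre of its underside

How it is judged (in metres and radians):
On the way, in this order (a step that is already met when the one before it is completed fails the run):
1. the lid is fully shut (under 0.03 rad) (value of joint lid below 0.03 rad), for 0.2 s.
2. with the lid shut, the bolt's nose presses on the stop in the keeper with 6 N or more (value of joint lid below 0.03 rad and y of bolt in the frame of keeper below -0.009 m and contact force between bolt and keeper above 6 N), for 0.2 s.
At the end, for the whole second after the job is handed in: the lid is shut (under 0.03 rad), the bolt's nose is at least 9 mm inside the keeper and still bears on the hidden stop (over 1.5 N), at rest (under 10 mm/s) and let go (value of joint lid below 0.03 rad and y of bolt in the frame of keeper below -0.009 m and contact force between bolt and keeper above 1.5 N and linear speed of bolt below 0.01 m/s); the robot touches nothing.
It fails at once if the stop is pressed with more than 20 N (contact force between bolt and keeper above 20 N).
It fails at once if the bolt's nose passes the seam (box y below -3 mm) while the lid is open more than 0.05 rad (y of bolt in the frame of lockbox below -0.003 m and value of joint lid above 0.05 rad).
It fails at once if the lid slams (faster than 2.5 rad/s) (velocity of joint lid below -2.5 rad/s).
It fails at once if a bystander is moved more than 30 mm (distance of any of deck_jar, amber_bottle, blue_bottle, white_bottle, mortar, spatula, weight, dish from where it was at the start of the episode above 0.03 m).
It also fails if it takes over 51 s, if anything falls off the work surface, if the arm or the gripper's body presses on something with over 40 N, if the wrist force passes 120 N, or if a joint passes its speed limit or range.

### The arm

A 6-joint arm with a two-finger parallel gripper is mounted at the origin on the work surface. World frame = base frame: x ahead of the robot, y to its left, z up, the work surface at z = 0. Lengths are in mm, angles in rad, forces in N, time in s.
With the tool pointing down it reaches from about 350 to 775 mm from the base axis. Payload 7.3 kg.
Tool frame: the origin (TCP) lies at the centre of the arm's flange, where the gripper is bolted on; the fingertips stand 178 mm ahead of it and the grasp point (between the pads) lies 159 mm ahead of it; z points along the fingers, y is the direction in which the jaws open and shut (so a half turn about z gives the same grasp; the last joint's range is limited). The gripper opens to 92 mm and grips with 3 to 60 N. Pads are 19 mm wide; open, the fingers measure 130 mm over their backs; the gripper's body (75 mm by 190 mm) begins 47 mm behind the grasp point.
Start: joints at [-1.45, 0.342, 1.524, -0, 1.275, -0.146], TCP at [138.434, -506.423, 404.741] pointing down, gripper open.
Joint ranges: [-2.53, 2.53], [-0.77, 2.02], [0.04, 2.7], [-1, 4.14], [0.28, 2.66], [-3.11, 3.11]. Speed limits (rad/s): [2.57, 2.57, 3.14, 3.14, 3.14, 3.14].

### API

Orientations are given as [roll, pitch, yaw] about the fixed x, y, z axes, in that order (R = Rz(yaw) Ry(pitch) Rx(roll)).
In Python, from plant import get_obs, capture, close_job gives the robot as it stands. The module is installed in compiled form; this text tells all that it offers.
- The arm moves only by the shell command python3 -m pendant 'ROWS'. ROWS is JSON, a list of rows, each a list of 3 entries, a list of its own where there are three numbers: the shift along the tool's x, y, z in m, then the turn, a rotation vector about the tool's x, y, z in rad, then the finger opening in m, from 0 to 0.0918. In form: [[[tx, ty, tz], [wx, wy, wz], fingers], ...]. A call has 1 to 10 rows; each row is the pose to reach, as a shift and turn from the pose commanded when the call began, along the tool's axes at that moment; what a row does not reach only later rows make up. A row lasts 1/12 s, in which the tool goes at most 41.7 mm and 7.16 degrees, less where a joint would pass 70% of its speed; a pose out of reach is approached as far as the arm can. A call with a gripper value outside its range is refused whole. The fingers move at their own pace and stop on an object; the grip force is fixed at half the most. Time passes only in rows, so rows that repeat a pose let the fingers close. It gives the time, the measured TCP pose, the force and the opening at its end, in the units of the state.
- get_obs(): the state, without advancing time (a new reading comes with each control period).
- capture(name): name is "scene" or "side" or "wrist"; returns a dict with "color" (420x560x3 uint8, red, green, blue), "mtx" (3x3 intrinsics, pixels), "rvec" (rotation vector, rad) and "tvec" (3), from world to camera coordinates, as OpenCV has them. Camera axes: x right, y down, z forward; pixel columns grow to the right and rows downward; lengths in mm; the calibration is good to about 2 mm. A picture is of the moment at which its call begins. There is no depth.
- close_job(): hands the job in, once; it reports no verdict.
The state is a dict: "time": time; "joint_positions": joint angles; "dq": joint speeds; "tau": joint torques, N m; "tool_pos": TCP position; "tcp_rot": TCP orientation; "contact_force": force on the tool from outside, world axes, zero at the start; "moment": the same for the moment, N m; "grip_width": finger opening in mm.
Only numpy, scipy, OpenCV 4.12 (cv2) and the standard library are available. Lean on these libraries where they do the work, as an engineer would, in place of code of your own. Each camera call takes 0.05 s, during which the arm holds its last target. There are 200 camera calls.

## Working session

There is one attempt and no reset: what is moved stays moved. The work goes in short steps, Python scripts to look and compute and a shell command to move; the robot and the scene stay as the last step left them, time stands still between calls to the robot, and variables do not carry over. Pictures are saved under pics/ and viewed, about 8 in all and at most 12, crops included, and the job is handed in when it is done.

```bash
mkdir -p pics
cat > h.py <<'E'
import numpy as np, cv2
from plant import get_obs, capture, close_job
def snap(n,f):
    c=capture(n); cv2.imwrite(f'pics/{f}.png',c['color'][:,:,::-1]); np.savez(f'{f}.npz',**{k:c[k] for k in c}); return c
def ray(c,u,v):
    R=cv2.Rodrigues(np.float64(c['rvec']))[0]; t=np.float64(c['tvec']).ravel()
    d=R.T@np.linalg.inv(c['mtx'])@[u,v,1]; return -R.T@t, d/np.linalg.norm(d)
def onz(c,u,v,z):
    o,d=ray(c,u,v); return o+d*(z-o[2])/d[2]
def tri(rs):
    A=sum(np.eye(3)-np.outer(d,d) for o,d in rs); b=sum((np.eye(3)-np.outer(d,d))@o for o,d in rs)
    p=np.linalg.solve(A,b); return p,[np.linalg.norm(np.cross(p-o,d)) for o,d in rs]
def proj(c,p): return cv2.projectPoints(np.float64(p).reshape(-1,1,3),np.float64(c['rvec']),np.float64(c['tvec']),c['mtx'],None)[0].reshape(-1,2)
E
python3 - <<'E'
from h import *
a=snap('scene','s0');b=snap('side','d0')
print(get_obs())
for c in(a,b): print(ray(c,280,210))
E
```

```text
{'time': 0.1, 'joint_positions': array([-1.45000631e+00,  3.42651576e-01,  1.52492344e+00, -7.21948799e-06,
        1.27546200e+00, -1.45987346e-01]), 'dq': array([ 3.51125989e-04, -2.31275560e-03, -1.52820703e-03,  5.98735765e-05,
        1.08334809e-03,  1.29421970e-03]), 'tau': array([ 1.29172364e-03, -4.32004380e+01, -2.44694817e+01,  7.18781585e-02,
        5.26148966e-02, -3.65305823e-05]), 'tool_pos': array([ 138.41383616, -506.29090835,  404.11438571]), 'tcp_rot': array([-3.14016265e+00, -2.03279752e-04,  2.66779325e-01]), 'contact_force': array([-0.18568604,  0.1766469 , -0.1853757 ]), 'moment': array([0.00345681, 0.00233418, 0.03103982]), 'grip_width': 91.7611146098305}
(array([1211.9473758 ,  574.04277044,  802.1311301 ]), array([-0.56005531, -0.57166818, -0.59961116]))
(array([ 420.4684413 ,  697.11820916, 1025.78485801]), array([ 0.10421607, -0.63847036, -0.76255794]))
```

View pics/s0.png

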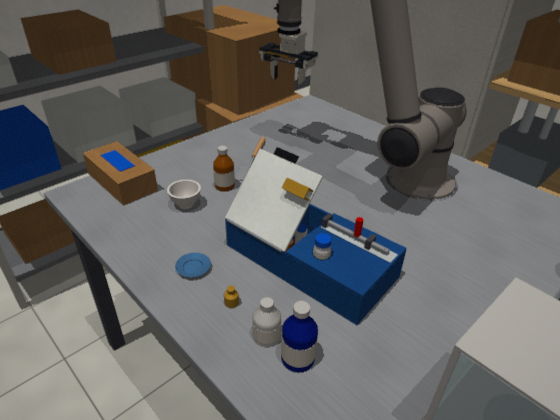

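View pics/d0.png

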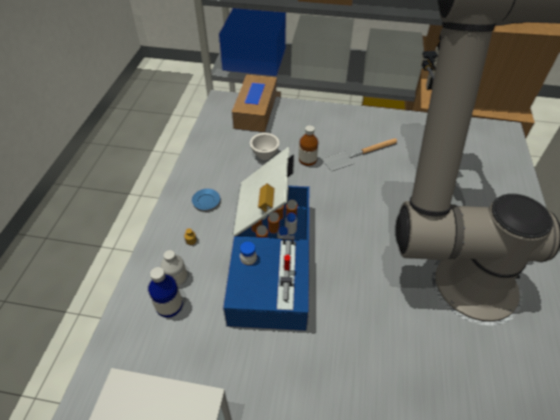

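Scene view: the box sits at about (315,255), the lid is open with the brass keeper at (297,188), and the red knob is at (358,227). In the side view the knob is at (287,262). I'll enlarge both for corner picking.

Run:
```python
from h import *
a=cv2.imread('pics/s0.png')[140:315,215:415]; b=cv2.imread('pics/d0.png')[140:340,215:330]
A=cv2.resize(a,None,fx=4,fy=4,interpolation=cv2.INTER_CUBIC)[:600]; cv2.imwrite('pics/s0c.png',cv2.resize(a,(686,600),interpolation=cv2.INTER_CUBIC)) 
cv2.imwrite('pics/d0c.png',cv2.resize(b,(345,600),interpolation=cv2.INTER_CUBIC))
s=np.load('s0.npz');d=np.load('d0.npz')
for c in (s,d):
    h=cv2.cvtColor(c['color'],cv2.COLOR_RGB2HSV); m=((h[...,0]<6)|(h[...,0]>174))&(h[...,1]>180)&(h[...,2]>110)
    n,l,st,ce=cv2.connectedComponentsWithStats(m.astype(np.uint8))
    print([(st[i].tolist(),ce[i].round(1).tolist()) for i in range(1,n) if st[i,4]>8])
```

```text
[([356, 217, 7, 5, 24], [359.1, 219.3])]
[([285, 255, 5, 6, 24], [286.8, 257.7])]
```

View pics/s0c.png

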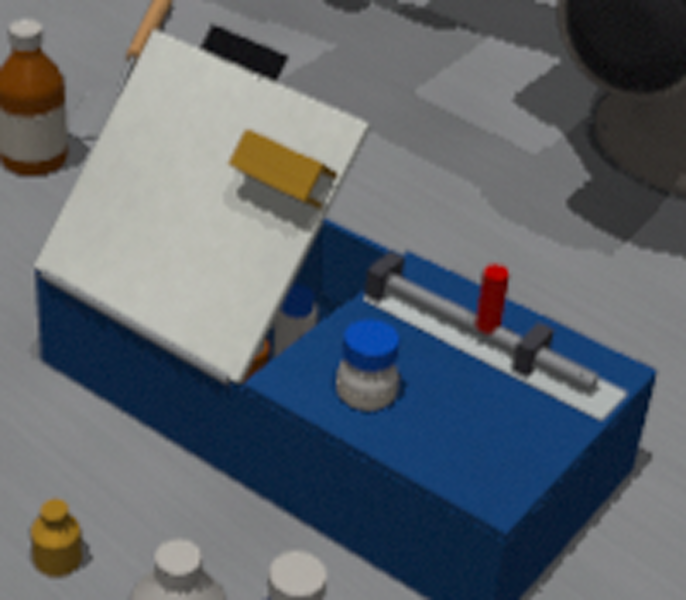

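View pics/d0c.png

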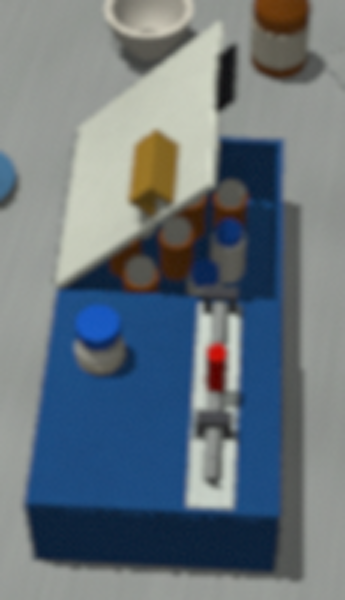

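Scene crop: deck corners at (502,527) and (655,374), lid free-edge corners at (370,124) and (155,31). Side crop: deck corners at (28,504) and (278,515), free-edge corners at (216,187) and (220,22). Next I triangulate these.

Run:
```python
from h import *
s=np.load('s0.npz');d=np.load('d0.npz')
P={'deckfar':((502,527),(28,504)),'decknear':((655,374),(278,515)),'hinge-y':((38,268),(80,127)),'hinge0':((235,380),(58,285)),'free0':((370,124),(216,187)),'free-y':((155,31),(220,22)),'knobtop':((495,269),(217,350))}
Q={}
for k,(p,q) in P.items():
    x,e=tri([ray(s,p[0]/3.43+215,p[1]/3.43+140),ray(d,q[0]/3+215,q[1]/3+140)]); Q[k]=x; print(k,x.round(1),np.round(e,1))
y=Q['deckfar']-Q['hinge-y'];x=Q['deckfar']-Q['decknear'];print('yaw from y',np.degrees(np.arctan2(-y[0],y[1])),'from x',np.degrees(np.arctan2(x[1],x[0])))
th=np.arctan2(-y[0],y[1]); Rz=np.array([[np.cos(th),-np.sin(th),0],[np.sin(th),np.cos(th),0],[0,0,1]])
o=[Q['deckfar']-Rz@[100,210,98],Q['decknear']-Rz@[-100,210,98],Q['hinge-y']-Rz@[100,-199,98]]
print(np.round(o,1)); o=np.mean(o,0)
for k in Q: print(k,(Rz.T@(Q[k]-o)).round(1))
f=[Rz.T@(Q[k]-o) for k in('free0','free-y')]
for v in f: print('angle',np.arctan2(v[2]-94,100-v[0]), np.hypot(v[2]-94,100-v[0]))
```

```text
deckfar [625.2 231.3  92.9] [3.1 3.1]
decknear [432.  210.4  93.2] [0.3 0.3]
hinge-y [ 677.4 -168.7   93.6] [0.2 0.2]
hinge0 [653.3  20.8  91.8] [1.5 1.5]
free0 [516.3   6.2 235. ] [1.5 1.5]
free-y [ 543.9 -186.1  237.7] [0.8 0.8]
knobtop [497.  111.3 160.6] [1. 1.]
yaw from y 7.436832298931937 from x 6.188443516092865
[[553.2  10.2  -5.1]
 [558.4  15.1  -4.8]
 [552.5  15.7  -4.4]]
deckfar [ 98.1 206.7  97.7]
decknear [-96.2 211.   98. ]
hinge-y [  98.1 -196.7   98.3]
hinge0 [98.6 -5.7 96.6]
free0 [-39.   -2.4 239.8]
free-y [ -36.6 -196.7  242.5]
knobtop [-44.6 104.3 165.3]
angle 0.8091555194367849 201.4784225744304
angle 0.8270683678889245 201.7496715916936
```

Consistent result: the box origin is about (555,14) with yaw about 7.2°, and the lid angle is about 0.81 rad. The knob is at box (-45,104), so the nose is at y≈19. I'll move above the lid press point with the fingers closed.

```bash
cat >> h.py <<'E'
th=0.1257; BO=np.array([555.,14.,0]); BR=cv2.Rodrigues(np.array([0,0,th]))[0]
from scipy.spatial.transform import Rotation as Ro
def st(base=None):
    o=get_obs(); R=Ro.from_euler('xyz',o['tcp_rot']).as_matrix(); tip=o['tool_pos']+R[:,2]*178
    print('t',round(o['time'],2),'tcp',o['tool_pos'].round(1),'rpy',o['tcp_rot'].round(3),'tip in box',(BR.T@(tip-BO)).round(1),'F box',(BR.T@o['contact_force']).round(2),'grip',round(o['grip_width'],1))
    return o,R,BR.T@(tip-BO)
def go(b):  # tool shift (m) to bring tip to box point b
    o,R,t=st(); print(b,'shift',(R.T@BR@(np.array(b)-t)/1000).round(4).tolist())
E
python3 -m pendant '[[[0.509,-0.270,-0.075],[0,0,0.141],0],[[0.509,-0.270,-0.075],[0,0,0.141],0],[[0.509,-0.270,-0.075],[0,0,0.141],0],[[0.509,-0.270,-0.075],[0,0,0.141],0],[[0.509,-0.270,-0.075],[0,0,0.141],0],[[0.509,-0.270,-0.075],[0,0,0.141],0],[[0.509,-0.270,-0.075],[0,0,0.141],0],[[0.509,-0.270,-0.075],[0,0,0.141],0],[[0.509,-0.270,-0.075],[0,0,0.141],0],[[0.509,-0.270,-0.075],[0,0,0.141],0]]'
python3 -c "
from h import *
go([-8,-125,265])"
```

```text
time: 0.93
tool_pos: [439.2, -222.9, 458.4]
tcp_rot: [-3.141, 0.0, 0.126]
contact_force: [1.2, -0.6, 0.5]
grip_width: 29.5
t 0.93 tcp [ 439.2 -222.9  458.4] rpy [-3.141  0.     0.126] tip in box [-144.6 -220.4  280.4] F box [ 1.08 -0.79  0.49] grip 29.5
[-8, -125, 265] shift [0.1367, -0.0954, 0.0153]
```

```bash
python3 -m pendant '[[[0.1367,-0.095,0],[0,0,0],0],[[0.1367,-0.095,0],[0,0,0],0],[[0.1367,-0.095,0],[0,0,0],0],[[0.1367,-0.095,0],[0,0,0],0],[[0.1367,-0.095,0],[0,0,0],0],[[0.1367,-0.095,0.015],[0,0,0],0],[[0.1367,-0.095,0.015],[0,0,0],0]]'
python3 -c "
from h import *
go([-16,-125,222])
a=cv2.imwrite('pics/x.png',snap('scene','s1')['color'][140:290,195:395,::-1])
import cv2;cv2.imwrite('pics/s1c.png',cv2.resize(cv2.imread('pics/x.png'),(800,600)))"
```

```text
time: 1.52
tool_pos: [561.9, -112.5, 440.3]
tcp_rot: [-3.139, 0.005, 0.127]
contact_force: [0.1, 1.1, -0.1]
grip_width: 0.6
t 1.52 tcp [ 561.9 -112.5  440.3] rpy [-3.139  0.005  0.127] tip in box [  -9.9 -126.   262.3] F box [ 0.27  1.11 -0.08] grip 0.6
[-16, -125, 222] shift [-0.0059, -0.0009, 0.0403]
```

View pics/s1c.png

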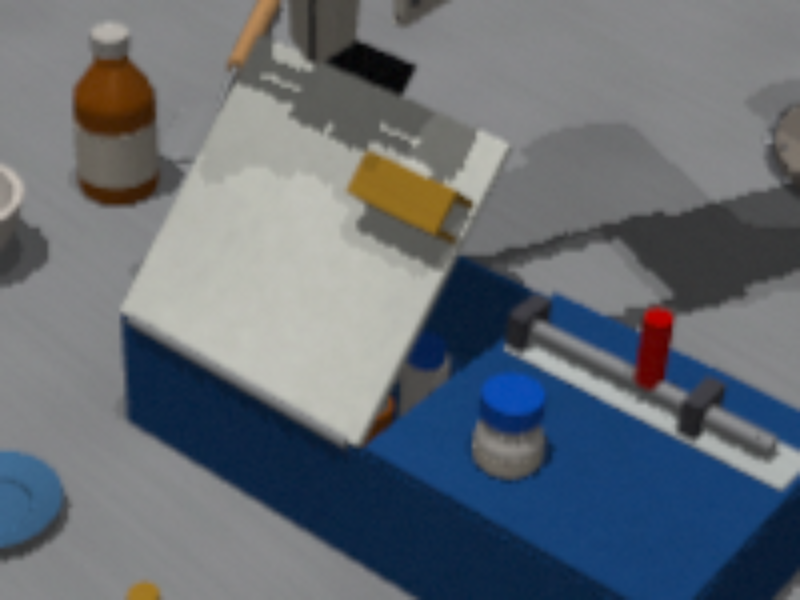

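The fingertips at (330,60) are over the lid's upper face near its free edge, clear of the keeper at (410,195). Now I start the arc down.

```bash
python3 -m pendant '[[[-0.003,0,0.014],[0,0,0],0],[[-0.003,0,0.027],[0,0,0],0],[[-0.003,0,0.034],[0,0,0],0],[[-0.013,0,0.044],[0,0,0],0],[[-0.023,0,0.055],[0,0,0],0],[[-0.031,0,0.066],[0,0,0],0],[[-0.038,0,0.077],[0,0,0],0]]'
python3 -c "
from h import *
go([-59.6,-125,160]);go([-72,-125,98])"
```

```text
time: 2.15
tool_pos: [523.8, -118.6, 366.8]
tcp_rot: [3.141, -0.002, 0.125]
contact_force: [0.7, -0.6, 1.1]
grip_width: 0.3
t 2.15 tcp [ 523.8 -118.6  366.8] rpy [ 3.141e+00 -2.000e-03  1.250e-01] tip in box [ -47.3 -127.8  188.8] F box [ 0.6  -0.67  1.09] grip 0.3
[-59.6, -125, 160] shift [-0.0124, -0.0028, 0.0288]
t 2.15 tcp [ 523.8 -118.6  366.8] rpy [ 3.141e+00 -2.000e-03  1.250e-01] tip in box [ -47.3 -127.8  188.8] F box [ 0.6  -0.67  1.09] grip 0.3
[-72, -125, 98] shift [-0.0249, -0.0028, 0.0907]
```

```bash
python3 -m pendant '[[[-0.006,0,0.014],[0,0,0],0],[[-0.012,0,0.027],[0,0,0],0],[[-0.016,0,0.040],[0,0,0],0],[[-0.020,0,0.053],[0,0,0],0],[[-0.022,0,0.066],[0,0,0],0],[[-0.0235,0,0.076],[0,0,0],0],[[-0.024,0,0.081],[0,0,0],0],[[-0.024,0,0.084],[0,0,0],0]]'
python3 -c "
from h import *
go([-72,-125,98])
c=snap('scene','s2');cv2.imwrite('pics/s2c.png',cv2.resize(c['color'][140:290,215:415,::-1],(800,600)))"
```

```text
time: 2.82
tool_pos: [500.2, -121.5, 282.2]
tcp_rot: [-3.141, 0.001, 0.125]
contact_force: [-1.0, 0.8, 0.8]
grip_width: 0.7
t 2.82 tcp [ 500.2 -121.5  282.2] rpy [-3.141e+00  1.000e-03  1.250e-01] tip in box [ -71.5 -127.6  104.2] F box [-0.86  0.89  0.82] grip 0.7
[-72, -125, 98] shift [-0.0005, -0.0026, 0.0062]
```

View pics/s2c.png

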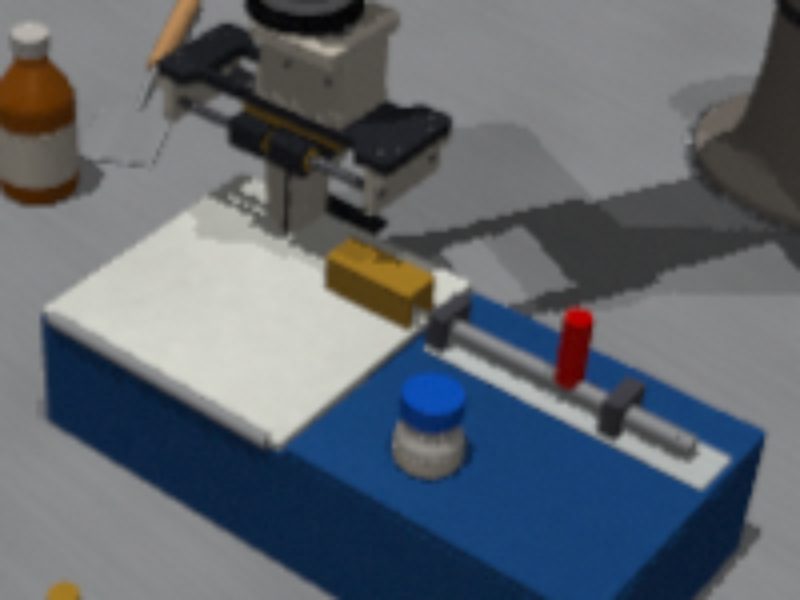

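The lid is nearly down, with the fingers on it at (285,225) and nothing else touched. I press the last millimetres until the force builds.

```bash
python3 -m pendant '[[[0,0,0.002],[0,0,0],0],[[0,0,0.004],[0,0,0],0],[[0,0,0.005],[0,0,0],0],[[0,0,0.006],[0,0,0],0],[[0,0,0.006],[0,0,0],0]]'; python3 -m pendant '[[[0,0,0.001],[0,0,0],0],[[0,0,0.002],[0,0,0],0],[[0,0,0.002],[0,0,0],0]]'
```

```text
time: 3.28
tool_pos: [500.5, -121.1, 276.4]
tcp_rot: [3.141, -0.0, 0.126]
contact_force: [-0.1, -0.6, -0.4]
grip_width: 0.8
time: 3.53
tool_pos: [500.4, -121.0, 276.1]
tcp_rot: [3.141, -0.001, 0.126]
contact_force: [-4.3, 1.2, 15.4]
grip_width: 0.3
```

Resistance is 15 N at tip z≈98 mm, so the lid is shut. I hold, lift, and cross to the +y side of the knob.

```bash
python3 -m pendant '[[[0,0,0],[0,0,0],0],[[0,0,0],[0,0,0],0],[[0,0,0],[0,0,0],0],[[0,0,-0.03],[0,0,0],0],[[0,0,-0.07],[0,0,0],0],[[0,0,-0.1],[0,0,0],0],[[0,0,-0.1],[0,0,0],0]]'
python3 -m pendant '[[[0.025,-0.277,0],[0,0,0],0],[[0.025,-0.277,0],[0,0,0],0],[[0.025,-0.277,0],[0,0,0],0],[[0.025,-0.277,0],[0,0,0],0],[[0.025,-0.277,0],[0,0,0],0],[[0.025,-0.277,0],[0,0,0],0],[[0.025,-0.277,0],[0,0,0],0],[[0.025,-0.277,0],[0,0,0],0],[[0.025,-0.277,0],[0,0,0],0]]'
python3 -c "
from h import *
go([-45,148,138])
c=snap('scene','s3');d=snap('side','d3')
A=cv2.resize(c['color'][150:300,215:415,::-1],(560,420));B=cv2.resize(d['color'][170:320,215:300+15,::-1],(240,420*1))
cv2.imwrite('pics/m3.png',np.hstack([A,B]))
h=[cv2.cvtColor(k['color'],cv2.COLOR_RGB2HSV) for k in(c,d)]
for q in h:
  m=((q[...,0]<6)|(q[...,0]>174))&(q[...,1]>180)&(q[...,2]>110); n,l,s,ce=cv2.connectedComponentsWithStats(m.astype(np.uint8)); print([(s[i].tolist(),ce[i].round(1).tolist()) for i in range(1,n) if s[i,4]>8])"
```

```text
time: 4.12
tool_pos: [501.5, -121.3, 380.5]
tcp_rot: [3.136, -0.01, 0.126]
contact_force: [0.8, -0.5, 0.9]
grip_width: 0.4
time: 4.87
tool_pos: [490.0, 158.4, 373.7]
tcp_rot: [3.141, 0.001, 0.129]
contact_force: [-1.1, -1.0, -0.3]
grip_width: 0.1
t 4.87 tcp [490.  158.4 373.7] rpy [3.141e+00 1.000e-03 1.290e-01] tip in box [-46.5 151.4 195.7] F box [-1.24 -0.89 -0.31] grip 0.1
[-45, 148, 138] shift [0.0016, 0.0034, 0.0577]
[([356, 218, 7, 4, 18], [358.7, 219.7])]
[]
```

View pics/m3.png

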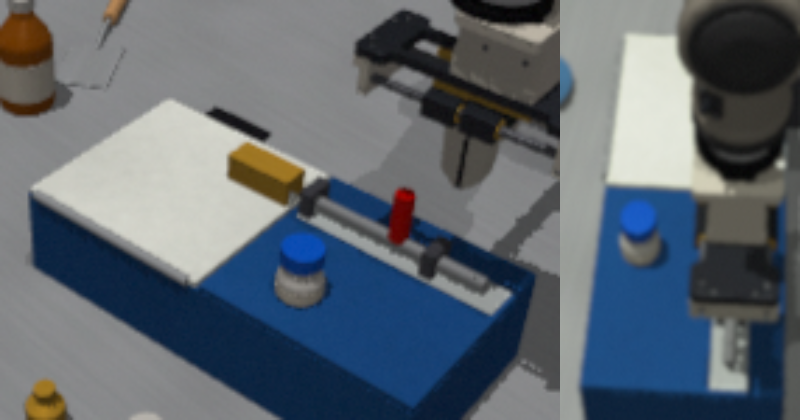

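The lid is shut flush and the fingers hang over the bolt's rear, behind the knob at (402,215). I descend to z≈138 mm and close in on the knob.

```bash
python3 -m pendant '[[[0.001,0,0.02],[0,0,0],0],[[0.001,0,0.04],[0,0,0],0],[[0.001,0,0.058],[0,0,0],0],[[0.001,0,0.058],[0,0,0],0],[[0.001,0.004,0.058],[0,0,0],0],[[0.001,0.008,0.058],[0,0,0],0],[[0.001,0.012,0.058],[0,0,0],0],[[0.001,0.012,0.058],[0,0,0],0]]'
python3 -c "
from h import *
st()"
python3 -m pendant '[[[0,0.003,0],[0,0,0],0],[[0,0.006,0],[0,0,0],0],[[0,0.009,0],[0,0,0],0],[[0,0.012,0],[0,0,0],0]]'
python3 -c "
from h import *
st()"
```

```text
time: 5.63
tool_pos: [493.4, 144.1, 317.4]
tcp_rot: [3.141, -0.002, 0.125]
contact_force: [-0.2, 0.1, 0.2]
grip_width: 0.3
t 5.63 tcp [493.4 144.1 317.4] rpy [ 3.141e+00 -2.000e-03  1.250e-01] tip in box [-44.4 136.7 139.4] F box [-0.18  0.15  0.24] grip 0.3
time: 5.97
tool_pos: [494.4, 133.5, 316.6]
tcp_rot: [-3.14, -0.001, 0.126]
contact_force: [-1.4, 5.4, 2.7]
grip_width: 0.1
t 5.97 tcp [494.4 133.5 316.6] rpy [-3.14e+00 -1.00e-03  1.26e-01] tip in box [-45.  126.4 138.6] F box [-0.67  5.51  2.72] grip 0.1
```

Contact at the expected place, with 5.5 N of drag. I push on, slowing before the stop's range.

```bash
python3 -m pendant '[[[0,0.004,0],[0,0,0],0],[[0,0.008,0],[0,0,0],0],[[0,0.012,0],[0,0,0],0],[[0,0.016,0],[0,0,0],0],[[0,0.020,0],[0,0,0],0],[[0,0.022,0],[0,0,0],0]]'
python3 -c "
from h import *
st()"
python3 -m pendant '[[[0,0.0015,0],[0,0,0],0],[[0,0.003,0],[0,0,0],0],[[0,0.0045,0],[0,0,0],0]]'
python3 -c "
from h import *
st()"
```

```text
time: 6.47
tool_pos: [497.1, 111.5, 316.6]
tcp_rot: [-3.141, -0.0, 0.126]
contact_force: [-0.4, 4.9, 3.3]
grip_width: 0.6
t 6.47 tcp [497.1 111.5 316.6] rpy [-3.141 -0.     0.126] tip in box [-45.1 104.2 138.6] F box [0.19 4.96 3.25] grip 0.6
time: 6.72
tool_pos: [497.7, 107.2, 316.5]
tcp_rot: [-3.141, -0.0, 0.126]
contact_force: [-1.1, 5.3, 4.0]
grip_width: 0.5
t 6.72 tcp [497.7 107.2 316.5] rpy [-3.141 -0.     0.126] tip in box [-45.1  99.7 138.5] F box [-0.47  5.38  4.02] grip 0.5
```

```bash
python3 -m pendant '[[[0,0.0015,0],[0,0,0],0],[[0,0.003,0],[0,0,0],0]]' | grep -E "pos|force"
```

```text
tool_pos: [498.1, 104.2, 316.5]
contact_force: [-1.1, 5.0, 3.8]
```

```bash
python3 -m pendant '[[[0,0.001,0],[0,0,0],0],[[0,0.002,0],[0,0,0],0]]' | grep -E "pos|force"
```

```text
tool_pos: [498.3, 102.2, 316.5]
contact_force: [-1.7, 5.3, 4.0]
```

```bash
python3 -m pendant '[[[0,0.0015,0],[0,0,0],0],[[0,0.003,0],[0,0,0],0]]' | grep -E "pos|force"
```

```text
tool_pos: [498.7, 99.2, 316.5]
contact_force: [-2.0, 4.7, 3.1]
```

```bash
python3 -m pendant '[[[0,0.0015,0],[0,0,0],0],[[0,0.003,0],[0,0,0],0]]' | grep -E "pos|force"
```

```text
tool_pos: [499.0, 96.2, 316.5]
contact_force: [-1.4, 6.0, 3.2]
```

```bash
python3 -m pendant '[[[0,0.001,0],[0,0,0],0],[[0,0.002,0],[0,0,0],0]]' | grep -E "pos|force"
```

```text
tool_pos: [499.2, 94.6, 316.5]
contact_force: [-2.9, 9.1, 4.1]
```

The force is rising, so this is the stop at about 4 N. I take single millimetres now.

```bash
python3 -m pendant '[[[0,0.001,0],[0,0,0],0],[[0,0.001,0],[0,0,0],0]]' | grep -E "pos|force"
```

```text
tool_pos: [499.3, 93.9, 316.6]
contact_force: [-0.8, 8.7, 5.4]
```

```bash
python3 -m pendant '[[[0,0.001,0],[0,0,0],0],[[0,0.001,0],[0,0,0],0]]' | grep -E "pos|force"
```

```text
tool_pos: [499.4, 93.2, 316.6]
contact_force: [-1.6, 11.0, 4.5]
```

```bash
python3 -m pendant '[[[0,0.001,0],[0,0,0],0],[[0,0.0015,0],[0,0,0],0],[[0,0.0015,0],[0,0,0],0]]' | grep -E "pos|force"
```

```text
tool_pos: [499.5, 92.2, 316.6]
contact_force: [-2.5, 13.8, 5.0]
```

```bash
python3 -m pendant '[[[0,0.001,0],[0,0,0],0],[[0,0.001,0],[0,0,0],0],[[0,0.001,0],[0,0,0],0],[[0,0.001,0],[0,0,0],0],[[0,0.001,0],[0,0,0],0]]' | grep -E "pos|force"; python3 -m pendant '[[[0,0,0],[0,0,0],0]]' | grep -E "pos|force"
```

```text
tool_pos: [499.6, 91.4, 316.6]
contact_force: [-1.8, 15.1, 4.8]
tool_pos: [499.5, 91.4, 316.6]
contact_force: [-1.6, 15.1, 5.9]
```

The total is 15.1 N steady, about 10 N on the stop, and it has been held over 0.4 s. I back off to +y, lift, and look.

```bash
python3 -m pendant '[[[0,-0.004,0],[0,0,0],0],[[0,-0.008,0],[0,0,0],0],[[0,-0.014,0],[0,0,0],0],[[0,-0.025,0],[0,0,0],0],[[0,-0.025,0],[0,0,0],0],[[0,-0.025,-0.04],[0,0,0],0],[[0,-0.025,-0.08],[0,0,0],0],[[0,-0.025,-0.12],[0,0,0],0],[[0,-0.025,-0.12],[0,0,0],0],[[0,-0.025,-0.12],[0,0,0],0]]'
python3 -c "
from h import *
st()
c=snap('scene','s4');cv2.imwrite('pics/s4c.png',cv2.resize(c['color'][150:300,215:415,::-1],(800,600)))"
```

```text
time: 9.47
tool_pos: [497.0, 114.4, 438.5]
tcp_rot: [3.141, -0.005, 0.126]
contact_force: [-1.0, -1.1, -0.2]
grip_width: 0.7
t 9.47 tcp [497.  114.4 438.5] rpy [ 3.141 -0.005  0.126] tip in box [-44.  106.8 260.5] F box [-1.14 -0.97 -0.22] grip 0.7
```

View pics/s4c.png

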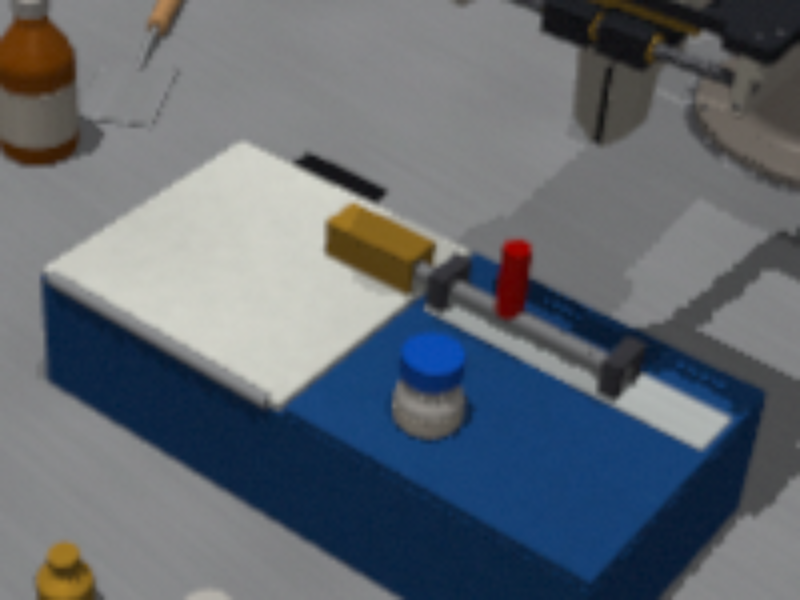

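The bolt nose is inside the keeper at (425,280), the lid is shut, the knob at (512,280) is free, and the gripper is clear. Handing in.

```bash
python3 -c "
from plant import *
print(close_job())"
```

```text
the job is handed in; nothing more can be done
None
```

I shut the lid, pushed the bolt onto the hidden stop by its knob, let go, and handed the job in at about 9.5 s. `close_job` reports no verdict, so none of this is confirmed by the judge.

- **Lid:** I lowered it along its arc at about 0.9 rad/s. It seated with about 15 N of resistance at tip height z≈98 mm, and the pictures show it flush.
- **Bolt:** It dragged at about 5 N, then the force rose when it met the stop. I stopped at 15.1 N total, which I take as about 10 N on the stop, and held that for over 0.4 s.
- **Release:** I backed off to +y and lifted clear. The last picture shows the nose inside the keeper, the lid shut and the gripper away from everything. The measured outside force was about 1.5 N, which is sensor noise.
- **Not measured directly:**
  - The force the bolt still puts on the stop after release is inferred from its drag and the stop's spring.
  - I did not re-measure the bystanders. Those in the final crop look undisturbed.
- **Disagreement:** Box heights measured from two views came out about 5 mm lower than the stated ones. I used the stated heights, and the contact heights agreed with them.

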